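# Set the portion stop and bring the cheese up to it

## Robot

A 6-joint arm with a two-finger parallel gripper is mounted at the origin on the work surface. World frame = base frame: x ahead of the robot, y to its left, z up, the work surface at z = 0. Lengths are in m, angles in rad, forces in N, time in s.
With the tool pointing down it reaches from about 0.35 to 0.85 m from the base axis. Payload 8.1 kg.
Tool frame: the origin (TCP) lies at the very end of the fingers, on their centre line; the grasp point (between the pads) lies 19 mm behind it; z points along the fingers, x is the direction in which the jaws open and shut, and the axes are right-handed (so a half turn about z gives the same grasp; the last joint's range is limited). The gripper opens to 93 mm and grips with 3 to 60 N. Pads are 15 mm wide; open, the fingers measure 128 mm over their backs; the gripper's body (75 mm by 188 mm) begins 65 mm behind the grasp point.
Start: joints at [-1.194, 0.13, 1.488, -0, 1.523, -0.085], TCP at [0.267, -0.537, 0.219] pointing down, gripper open.
Joint ranges: [-2.96, 2.96], [-0.89, 2.26], [0.02, 2.5], [-1.34, 4.48], [0, 2.73], [-2.66, 2.66]. Speed limits (rad/s): [2.39, 2.39, 2.79, 3.14, 3.14, 3.14].

## Interface

Orientations are given as a rotation vector (axis times angle).
In Python, from plant import robot gives the robot as it stands. The module is installed in compiled form; this text tells all that it offers.
- The arm moves only by the tool jog_arm, never from a script. Its argument "commands" is one flat list of numbers, 5 for each row, row after row: the gripper's target within -1 to 1 (shut at 1, half-way at 0, fully open at -1), then the shift along the tool's x, y, z in m, then the turn about the tool's z in degrees. A call has 1 to 20 rows; each row shifts and turns the commanded pose from where the row before left it, along the tool's axes as they then stand; what a row does not reach is not made up. A row lasts 1/12 s, in which the tool goes at most 41.7 mm and 7.16 degrees, less where a joint would pass 70% of its speed; a pose out of reach is approached as far as the arm can. A call is refused whole if a number of a shift passes 0.0417 or a number of a turn 7.16, either way. A call with a gripper value outside its range is refused whole. The fingers move at their own pace and stop on an object; "grip_force" is the grip in N (left out, the last holds). Time passes only in rows, so rows that do not move let the fingers close. It gives the time, the measured TCP pose, the force and the opening at its end, in the units of the state.
- robot.read_state(): the state, without advancing time (a new reading comes with each control period).
- robot.read_camera(name): name is "scene" or "top" or "wrist"; returns a dict with "img" (384x512x3 uint8, blue, green, red), "vfov" (degrees; the focal length in pixels is half the picture's height over the tangent of half this angle, whatever the lens; pixels are square), "cx", "cy" (the principal point, pixels), "extrinsics" (4x4, takes a point from world to camera coordinates). Camera axes: x right, y down, z forward; pixel columns grow to the right and rows downward; lengths in m; the calibration is good to about 2 mm. A picture is of the moment at which its call begins. There is no depth.
- robot.close_job(): hands the job in, once; it reports no verdict.
Trained networks look in a picture, given as the dict that the camera call returned (one of the last four; its "shot" number tells which), for a name from the list of things; names that differ only in an ending like _2 or _b are one class to them, and where a whole thing is asked for, a point or a joint stands for the part that bears it (a point fixed in the world has none). Each returns a list of dicts, best first, with "score" (0 to 1); they miss things now and then, are a little off and sometimes report something else, mostly with a low value. They report only what shows in the picture. A call takes as long as a camera call.
- robot.recognise(thing, picture): "box" ([centre column, centre row, width, height] as shares, 0 to 1, of the picture: columns of its width, rows of its height, round what is visible of it).
- robot.pinpoint(thing, picture): "position" ([row, column] as shares, 0 to 1, of the picture: columns of its width, rows of its height: a listed point, or the origin of a listed thing).
The state is a dict: "t": time; "q": joint angles; "dq": joint speeds; "joint_torque": joint torques, N m; "tool_pos": TCP position; "orientation": TCP orientation; "force": force on the tool from outside, world axes, zero at the start; "wrist_torque": the same for the moment, N m; "opening": finger opening in m.
Only numpy, scipy, OpenCV 4.12 (cv2) and the standard library are available. Lean on these libraries where they do the work, as an engineer would, in place of code of your own. Each camera call takes 0.05 s, during which the arm holds its last target.

## Task

Push the sliding portion stop along its rail until its spring pin drops into the valley of the index clip and the stop stays there. Then gently push the block of cheese along the board, back towards the stop, until its end rests flat against the stop plate, leaving the stop clicked in its notch. Only push with the fingertips: do not pick the block up, and leave the other things on the table where they are.

Things in the scene. Friction and masses are not known exactly. Their poses are not given: they have to be found in the camera images.
- board: White portioning board fixed on the table, 260 (x) x 520 (y) x 20 mm, turned up to 0.25 rad. Origin: centre of its underside. Its y axis runs along the rail, roughly to the robot's left; x points away from the robot. Steel rail on it: front face at board x = 43 mm, top 46 mm above the table, end posts 54 mm high at y = +-240 mm. The lane in front of the rail holds stop plate and cheese.
- stop (a joint): Travel of the stop, m: 0 at board y = -200 mm (robot's right), growing towards the board's +y, to 0.36. Starts at 0 to 0.04. Slides at about 2 N; about 8 N climbs either ridge of the index clip. Past the first ridge it jumps some 6 mm by itself into the valley (the force dips); the second ridge resists as much. Pushed too far, it can be pushed back.
- stop_back (a point): Middle of the flat right-hand (-y) face of the stop plate, the face to push on; 48 mm above the table, board x = 0. Steel plate across the lane: 96 mm (board x -49 to +47) x 6 mm thick (y), from 23 to 73 mm above the table. At its rail end an aluminium carriage (56 mm along y, board x +45 to +69, top 68 mm) and a pin housing with a black pin head, up to 95 mm above the table.
- stop_face (a point): Middle of the flat left-hand (+y) face of the stop plate, against which the cheese is to rest; 48 mm above the table, axes as the board's.
- stop_pin (a point): Point on the stop, straight under its spring pin at the ridges' height (board x = +92 mm, 38 mm above the table), in the plane of the plate's middle; it moves with the stop. The steel pin ends in a 10 mm roller that rides up 3 mm over a ridge.
- index_valley (a point): Middle of the index clip's valley, 38 mm above the table, axes as the board's. The clip is a dark steel foot 50 x 34 x 16.5 mm, fixed on the board behind the rail (valley at board x 92 mm, y -70 to +10 mm), with two round bright ridges at -6.2 and +6.2 mm in y, the valley between. The stop is home when stop_pin has the same board y as this point.
- block_mid (a point): Centre of the loose yellow cheese block, 60 (its x) x 110 (its y) x 45 mm, 0.23 to 0.46 kg, lying on the board in the lane left (+y) of stop and clip, centre 42.5 mm above the table, its length within 0.12 rad of the rail. Slides at about 1 to 4 N. Its left (+y) end, to push on, is 55 mm from here; beyond it the board's lane is clear.
- ramekin: Small white bowl, 56 mm wide, 34 mm high, standing on the board's front strip (about board x = -92 mm), to be left alone. Origin: centre of its underside.
- scraper: Steel bench scraper with a black handle, 45 x 110 x 18 mm, lying on the board's front strip (about board x = -100 mm), to be left alone. Origin: underside, middle.
- sauce: White squeeze bottle with red cap, 52 mm wide, 140 mm tall, standing on the table behind the board (beyond its far edge), to be left alone. Origin: centre of its underside.
- spice: Glass spice jar with steel cap, 52 mm wide, 90 mm tall, behind the board, to be left alone. Origin: centre of its underside.
- inset: Open steel pan 160 x 170 x 80 mm on the table left of the board, to be left alone. Origin: centre of its underside.
- spoon: Steel spoon 240 mm long lying on the table right of the board, to be left alone. Origin: underside, middle of its length.
- cup: White mug 76 mm wide, 90 mm tall, behind the board on the left, to be left alone. Origin: centre of its underside.

How it is judged:
On the way, in this order (a step that is already met when the one before it is completed fails the run):
1. the stop has dropped into the index clip's valley (within 3 mm) and stays there (y of stop_pin in the frame of index_valley between -0.003 and 0.003 m), for 0.3 s.
2. the cheese lies flat against the stop plate, the stop still in its notch (all of step 1 and y of block_mid in the frame of stop_face between 0.05 and 0.059 m and x of block_mid in the frame of stop_face between -0.022 and 0.022 m and angle between the y axis of block_mid and the y axis of stop_face, either way round below 0.08 rad and height (world z) of block_mid below 0.046 m and angle between block_mid's own z axis and vertical below 0.08 rad), for 0.2 s.
At the end, for the whole second after the job is handed in: The stop's pin is within 3 mm (along the rail) of the middle of the index valley; the cheese lies at rest on the board with its end within 4 mm of the stop plate, its length within 0.08 rad of the rail's direction and its centre within 22 mm of the plate's middle (all of step 2 and linear speed of block below 0.01 m/s); the robot touches nothing.
It fails at once if the block of cheese is lifted (10 mm) or tipped (height (world z) of block_mid above 0.0525 m or angle between block_mid's own z axis and vertical above 0.25 rad).
It fails at once if the cheese is pressed or squeezed with more than 25 N (contact force between the fingers and block above 25 N).
It fails at once if another thing on the table is moved by more than 20 mm (distance of any of ramekin, scraper, sauce, spice, inset, spoon, cup from where it was at the start of the episode above 0.02 m).
It also fails if it takes over 64 s, if anything falls off the work surface, if the arm or the gripper's body presses on something with over 40 N, if the wrist force passes 120 N, or if a joint passes its speed limit or range.

## Working session

There is one attempt and no reset: what is moved stays moved. The work goes in short steps, Python scripts to look and compute and a tool call to move; the robot and the scene stay as the last step left them, time stands still between calls to the robot, and variables do not carry over. Pictures are saved under pics/ and viewed, and the job is handed in when it is done.

Besides the shell and the picture viewer there is one more tool, called after "Emit:" as name(argument=value, ...) on one line, values as JSON. jog_arm: Moves the arm, as the interface text tells. Its arguments: {"type":"object","properties":{"commands":{"type":"array"},"grip_force":{"type":"number"}},"required":["commands"]}

```bash
mkdir -p pics; cat > h.py <<'E'
import numpy as np, cv2
from plant import robot
from scipy.spatial.transform import Rotation as R
def f(p): return p["img"].shape[0]/2/np.tan(np.radians(p["vfov"])/2)
def ray(p,u,v):
    E=np.array(p["extrinsics"]);Rm=E[:3,:3];t=E[:3,3]
    d=Rm.T@np.array([(u-p["cx"])/f(p),(v-p["cy"])/f(p),1]);return -Rm.T@t,d/np.linalg.norm(d)
def atz(p,u,v,z):
    c,d=ray(p,u,v);return c+d*(z-c[2])/d[2]
def proj(p,X):
    E=np.array(p["extrinsics"]);c=E[:3,:3]@np.array(X)+E[:3,3];return p["cx"]+f(p)*c[0]/c[2],p["cy"]+f(p)*c[1]/c[2]
def tri(l):
    A=np.zeros((3,3));b=np.zeros(3)
    for c,d in l:
        M=np.eye(3)-np.outer(d,d);A+=M;b+=M@c
    return np.linalg.solve(A,b)
def pp(n,p):
    r=robot.pinpoint(n,p)
    return [(x["position"][1]*512,x["position"][0]*384,x["score"]) for x in r[:2]]
E
python3 - <<'E'
from h import *
s=robot.read_state();print(s)
P={}
for n in("scene","top"):
    p=robot.read_camera(n);P[n]=p;cv2.imwrite(f"pics/{n}0.png",p["img"]);print(n,f(p),ray(p,p["cx"],p["cy"]))
for n,z in dict(stop_back=.048,stop_face=.048,stop_pin=.038,index_valley=.038,block_mid=.0425,board=0,ramekin=0,scraper=0).items():
    l=[]
    for c in P:
        r=pp(n,P[c]);print(n,c,np.round(r,2),[np.round(atz(P[c],x[0],x[1],z),4) for x in r])
        if r:l.append(ray(P[c],r[0][0],r[0][1]))
    if len(l)==2:print("  tri",np.round(tri(l),4))
E
```

```text
{'t': 0.0, 'q': array([-1.19439845e+00,  1.31129624e-01,  1.48925331e+00,  1.80794065e-05,
        1.52302166e+00, -8.53972015e-02]), 'dq': array([ 2.49243821e-04,  2.08852210e-03, -3.10015207e-06, -1.91728951e-03,
       -8.21553953e-04, -4.79177545e-04]), 'joint_torque': array([ 2.99327432e-03, -5.59841180e+01, -4.91757202e+01,  7.70101044e-02,
        3.53174075e-02, -1.22102815e-04]), 'tool_pos': array([ 0.26715275, -0.53661145,  0.21762057]), 'orientation': array([-2.66993378e+00,  1.65353110e+00,  2.26536331e-03]), 'force': array([-0.10959822,  0.76721424,  0.14726855]), 'wrist_torque': array([-0.00410271, -0.03094366, -0.01416848]), 'opening': 0.09270580315490466}
scene 444.4854171368482 (array([1.21432047, 0.7800358 , 1.32000607]), array([-0.38713128, -0.48319611, -0.78527122]))
top 463.91087800162603 (array([0.5196684 , 0.00467335, 1.37521222]), array([ 7.00692893e-02, -5.18814436e-04, -9.97541992e-01]))
stop_back scene [[225.59 178.98   0.72]
 [368.18 282.2    0.7 ]] [array([ 0.6298, -0.145 ,  0.048 ]), array([0.5362, 0.4854, 0.048 ])]
stop_back top [[310.99 195.42   0.64]]
[... 677 characters left out ...]
5]
block_mid scene [[293.48 219.99   0.56]] [array([0.5554, 0.1545, 0.0425])]
block_mid top [[204.6  222.91   0.97]] [array([0.5455, 0.1617, 0.0425])]
  tri [0.5501 0.1578 0.0414]
board scene [[265.68 210.89   0.85]] [array([0.5853, 0.0383, 0.    ])]
board top [[244.48 210.32   0.91]] [array([0.5816, 0.0481, 0.    ])]
  tri [0.5848 0.0448 0.0061]
ramekin scene [[277.4  190.62   0.59]] [array([ 0.4893, -0.0074,  0.    ])]
ramekin top [[257.18 237.39   0.66]] [array([0.5009, 0.0118, 0.    ])]
  tri [0.5028 0.0103 0.0274]
scraper scene [[324.92 216.     0.64]] [array([0.4327, 0.1931, 0.    ])]
scraper top [[202.7  256.82   0.93]] [array([0.4467, 0.1732, 0.    ])]
  tri [ 0.4377  0.1824 -0.0073]
```

```bash
python3 - <<'E'
import cv2
a=cv2.imread("pics/top0.png");b=a[110:310,120:400];cv2.imwrite("pics/top0z.png",cv2.resize(b,None,fx=2.8,fy=2.8,interpolation=cv2.INTER_CUBIC))
a=cv2.imread("pics/scene0.png");b=a[120:320,140:420];cv2.imwrite("pics/scene0z.png",cv2.resize(b,None,fx=2.8,fy=2.8,interpolation=cv2.INTER_CUBIC))
E
```

```text
(no output)
```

View pics/top0z.png

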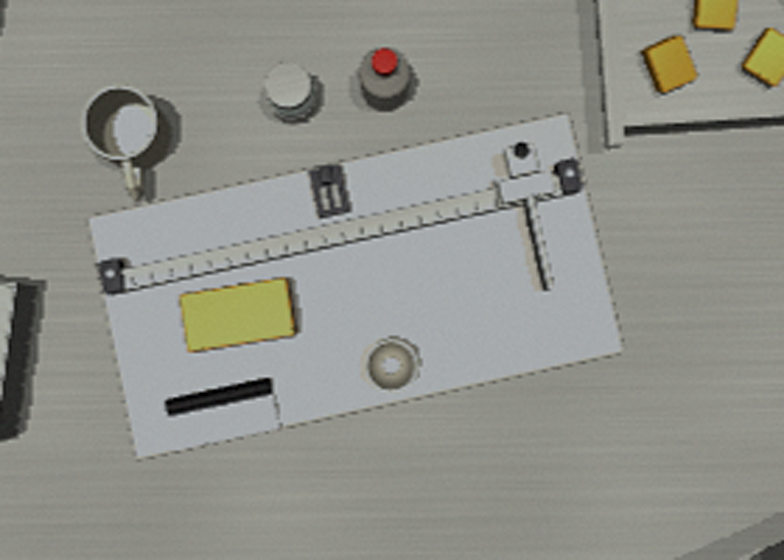

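View pics/scene0z.png

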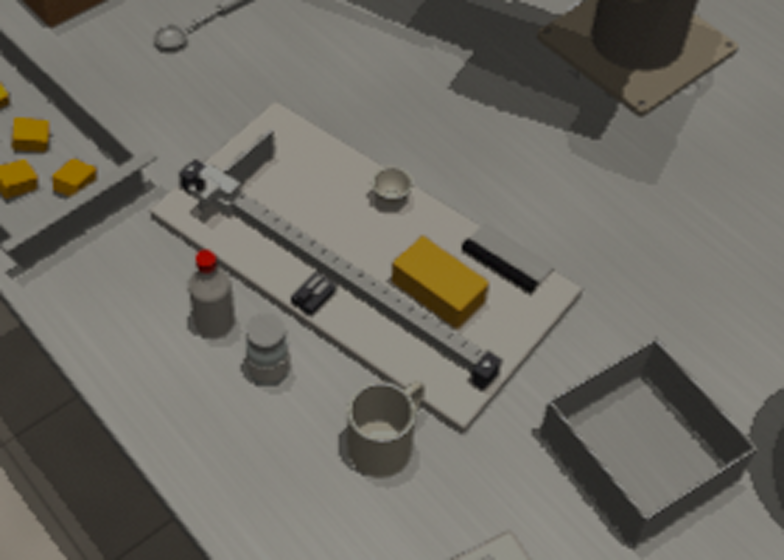

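The pictures show the board turned about +0.21 rad. In the zoomed top view, the stop is at the right (plate about 535,245), the clip is at about (330,190), and the cheese is at about (240,315). Next I fit the board from its corners.

```bash
python3 - <<'E'
from h import *
from scipy.optimize import least_squares
P={n:robot.read_camera(n) for n in("top","scene")}
o={}
co={"top":([(90,217),(570,113),(622,352),(137,460)],(120,110)),"scene":([(463,430),(152,214),(277,104),(580,291)],(140,120))}
C=[(.13,.26),(.13,-.26),(-.13,-.26),(-.13,.26)]
def pt(b,x,y,z):
    c,s=np.cos(b[2]),np.sin(b[2]);return (b[0]+c*x-s*y,b[1]+s*x+c*y,z)
for use in(["top"],["scene"],["top","scene"]):
    def res(b):
        r=[]
        for n in use:
            for (u,v),(x,y) in zip(co[n][0],C):
                q=proj(P[n],pt(b,x,y,.02));r+=[q[0]-(u/2.8+co[n][1][0]),q[1]-(v/2.8+co[n][1][1])]
        return r
    s=least_squares(res,[.58,.04,.21]);print(use,s.x,np.round(s.fun,1))
b=s.x
np.save("board.npy",b)
def inv(X):
    c,sn=np.cos(b[2]),np.sin(b[2]);d=np.array(X[:2])-b[:2];return np.round([c*d[0]+sn*d[1],-sn*d[0]+c*d[1]],4)
for n,z in dict(stop_back=.048,stop_face=.048,stop_pin=.038,index_valley=.038,block_mid=.0425).items():
    for c in P:
        r=pp(n,P[c])
        if r:print(n,c,r[0][2],inv(atz(P[c],*r[0][:2],z)))
# image points in top: pin head centre z .095, clip valley, plate ends
for nm,u,v,z in(("pinhead",521,150,.095),("clip",330,190,.03),("plate far",530,205,.073),("plate near",545,290,.073)):
    print(nm,inv(atz(P["top"],u/2.8+120,v/2.8+110,z)))
print(R.from_rotvec(robot.read_state()["orientation"]).as_matrix().round(3))
p=robot.read_camera("wrist");print(ray(p,p["cx"],p["cy"]),f(p),robot.read_state()["t"])
cv2.imwrite("pics/w0.png",p["img"])
E
```

```text
['top'] [0.57678552 0.04051095 0.19639771] [-1.2 -0.4  0.2 -0.5  1.4  0.6 -0.4  0.2]
['scene'] [0.58191889 0.05091189 0.19696221] [ 0.4  1.  -1.7 -1.  -0.5 -1.   1.6  0. ]
['top', 'scene'] [0.57812965 0.04389412 0.1960235 ] [-2.4 -0.8 -1.  -0.9  0.2  0.1 -1.6 -0.2 -0.3 -1.1 -1.9 -2.7 -0.7 -2.4
  0.9 -1.7]
stop_back top 0.63 [-0.0056 -0.1929]
stop_back scene 0.9 [ 0.0166 -0.1861]
stop_face top 0.84 [ 0.001  -0.1979]
stop_face scene 0.85 [ 0.0081 -0.1904]
stop_pin top 0.75 [ 0.0987 -0.1839]
stop_pin scene 0.66 [ 0.0824 -0.1932]
index_valley top 0.77 [0.086  0.0015]
index_valley scene 0.5 [0.0849 0.0005]
block_mid top 0.65 [-0.0075  0.1189]
block_mid scene 0.77 [0.0033 0.1155]
pinhead [ 0.0903 -0.1934]
clip [0.0994 0.0018]
plate far [ 0.0366 -0.1929]
plate near [-0.0502 -0.1888]
[[ 0.446 -0.895 -0.   ]
 [-0.895 -0.446 -0.   ]
 [ 0.     0.    -1.   ]]
(array([ 0.34029867, -0.50286109,  0.3840775 ]), array([-0.26101535, -0.1299207 , -0.95655193])) 289.66705141518696 1.55
```

View pics/w0.png

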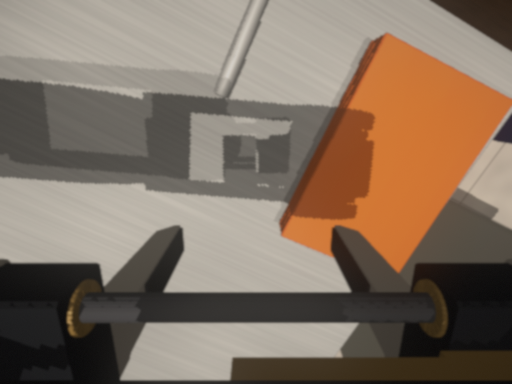

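Emit:
jog_arm(commands=[1,0,0,0,-6.2,1,0,0,0,-6.2,1,0,0,0,-6.2,1,0,0,0,-6.2,1,0,0,0,-6.2,1,0,0,0,-6.2,1,0,0,0,-6.2,1,0,0,0,-6.2,1,0,0,0,-6.2,1,0,0,0,-6.2,1,0,0,0,-6.2,1,0,0,0,-6.2], grip_force=20)

```text
t: 2.55
tool_pos: [0.2673, -0.5371, 0.2186]
orientation: [-3.127, -0.306, 0.0]
force: [-0.5, -0.1, -0.3]
opening: 0.0175
```

Emit:
jog_arm(commands=[1,0.033,-0.022,-0.002,0,1,0.033,-0.022,-0.002,0,1,0.033,-0.022,-0.002,0,1,0.033,-0.022,-0.002,0,1,0.033,-0.022,-0.002,0,1,0.033,-0.022,-0.002,0,1,0.033,-0.022,-0.002,0,1,0.033,-0.022,-0.002,0,1,0.033,-0.022,-0.002,0,1,0.033,-0.022,-0.002,0,1,0.033,-0.022,-0.002,0,1,0.033,-0.022,-0.002,0,1,0.033,-0.022,-0.002,0,1,0.033,-0.022,-0.002,0,1,0,0,0,0])

```text
t: 3.8
tool_pos: [0.6666, -0.1414, 0.2458]
orientation: [-3.124, -0.306, -0.002]
force: [0.1, -0.0, 0.0]
opening: 0.0008
```

```bash
python3 - <<'E'
from h import *
p=robot.read_camera("wrist");s=robot.read_state();print(s["tool_pos"],s["t"]);M=R.from_rotvec(s["orientation"]).as_matrix();print(np.degrees(np.arctan2(M[1,0],M[0,0])))
for n,z in dict(stop_back=.048,stop_face=.048,stop_pin=.038,index_valley=.038,block_mid=.0425).items():
    for r in pp(n,p):print(n,np.round(r,2),np.round(atz(p,r[0],r[1],z),4))
cv2.imwrite("pics/w1.png",cv2.resize(p["img"],(768,576)))
E
```

```text
[ 0.66492133 -0.14403645  0.24569405] 3.85
11.128888182290025
stop_back [217.5  168.88   0.64] [ 0.617  -0.1514  0.048 ]
stop_face [219.29 166.     0.7 ] [ 0.6187 -0.1472  0.048 ]
stop_pin [286.92 162.59   0.64] [ 0.7038 -0.1279  0.038 ]
```

View pics/w1.png

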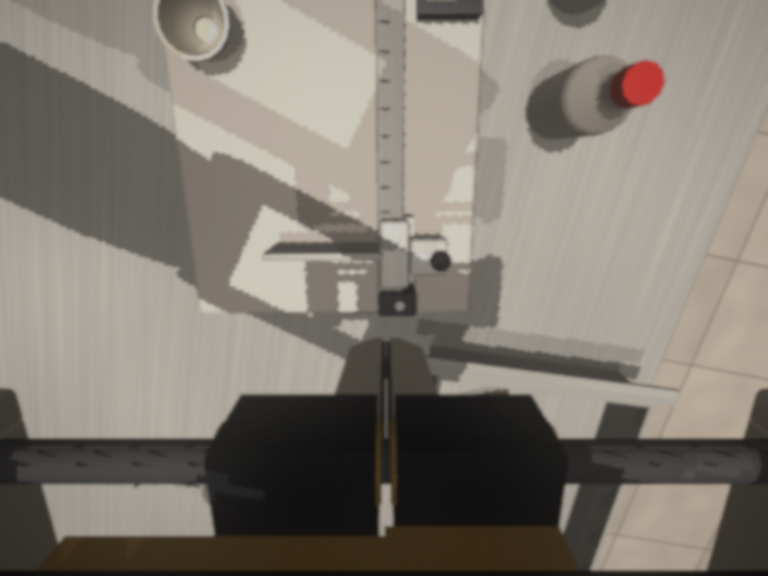

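```bash
python3 - <<'E'
from h import *
p=robot.read_camera("wrist")
b=np.load("board.npy")
def inv(X):
    c,sn=np.cos(b[2]),np.sin(b[2]);d=np.array(X[:2])-b[:2];return np.round([c*d[0]+sn*d[1],-sn*d[0]+c*d[1]],4)
for nm,u,v,z in(("rail far",376,0,.046),("rail near",380.5,215,.046),("rail R far",405,0,.046),("rail R near",407,215,.046),("post c",397,304,.054),("plate near back",266,254,.073),("plate far back",380,252,.073),("plate near face",275,241,.073),("plate far face",379,243,.073),("pinhead",440,261,.095),("clip L edge",418,20,.0365),("clip R edge",482,20,.0365),("corner BL",200,312,.02),("corner BR",470,311,.02)):
    X=atz(p,u/1.5,v/1.5,z);print(nm,np.round(X,4),inv(X))
E
python3 - <<'E'
import cv2
a=cv2.imread("pics/w1.png");cv2.imwrite("pics/w1z.png",cv2.resize(a[180:340,190:510],None,fx=2.4,fy=2.4,interpolation=cv2.INTER_CUBIC))
E
```

```text
rail far [0.6199 0.0348 0.046 ] [ 0.0392 -0.0171]
rail near [ 0.6521 -0.1188  0.046 ] [ 0.0408 -0.174 ]
rail R far [0.6408 0.0387 0.046 ] [ 0.0605 -0.0173]
rail R near [ 0.6739 -0.1146  0.046 ] [ 0.0631 -0.1741]
post c [ 0.6803 -0.1909  0.054 ] [ 0.0545 -0.2502]
plate near back [ 0.5677 -0.1628  0.073 ] [-0.0505 -0.2007]
plate far back [ 0.6567 -0.1441  0.073 ] [ 0.0405 -0.1997]
plate near face [ 0.5736 -0.151   0.073 ] [-0.0424 -0.1903]
plate far face [ 0.6546 -0.1371  0.073 ] [ 0.0398 -0.1925]
pinhead [ 0.7016 -0.1377  0.095 ] [ 0.0857 -0.2022]
clip L edge [0.653  0.0305 0.0365] [ 0.0708 -0.0278]
clip R edge [0.7009 0.0396 0.0365] [ 0.1195 -0.0281]
corner BL [ 0.4992 -0.2458  0.02  ] [-0.1338 -0.2688]
corner BR [ 0.7536 -0.1961  0.02  ] [ 0.1254 -0.2696]
```

View pics/w1z.png

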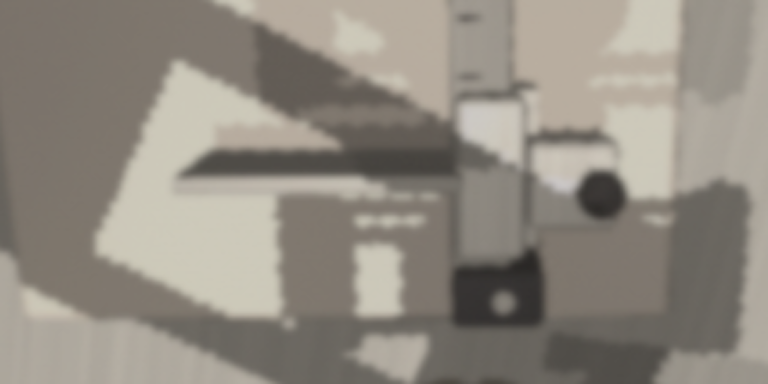

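```bash
cat >> h.py <<'E'
def bw(b,x,y):
    c,s=np.cos(b[2]),np.sin(b[2]);return np.array([b[0]+c*x-s*y,b[1]+s*x+c*y])
def inv(b,X):
    c,sn=np.cos(b[2]),np.sin(b[2]);d=np.array(X[:2])-b[:2];return np.round([c*d[0]+sn*d[1],-sn*d[0]+c*d[1]],4)
def tool():
    s=robot.read_state();M=R.from_rotvec(s["orientation"]).as_matrix();return s,M,np.degrees(np.arctan2(M[1,0],M[0,0]))
E
python3 - <<'E'
from h import *
from scipy.optimize import least_squares
p=robot.read_camera("wrist")
ln=[(376,0,.046),(380.5,215,.046)]
pts=[(397,304,.054,None,-.24),(200,312,.02,-.13,-.26),(470,311,.02,.13,-.26)]
def res(b):
    r=[inv(b,atz(p,u/1.5,v/1.5,z))[0]-.043 for u,v,z in ln]
    for u,v,z,x,y in pts:
        q=inv(b,atz(p,u/1.5,v/1.5,z)); r.append(q[1]-y)
        if x:r.append(q[0]-x)
    return np.array(r)*1000
def inv(b,X):
    c,sn=np.cos(b[2]),np.sin(b[2]);d=np.array(X[:2])-b[:2];return np.array([c*d[0]+sn*d[1],-sn*d[0]+c*d[1]])
s=least_squares(res,[.58,.04,.2]);b=s.x;print(b,s.fun.round(1));np.save("board.npy",b)
for v in(253.3,260):print(inv(b,atz(p,315/1.5,v/1.5,.073)))
S,M,a=tool();T=S["tool_pos"];print(T,a,np.degrees(b[2]))
q=inv(b,T);print("tcp board",q, "to 0,-.225:",-q[0],"toolx", -(-.225-q[1]),"tooly",S["t"])
E
```

```text
[0.57704476 0.03389266 0.19287124] [-0.7  1.4 -0.6  0.3 -0.   0.3 -0.7]
[-0.00771091 -0.19095519]
[-0.00799314 -0.19643317]
[ 0.66247055 -0.14884809  0.24698928] 10.759682979633192 11.050708203292192
tcp board [ 0.04881449 -0.19572658] to 0,-.225: -0.048814494601998715 toolx 0.02927342198972477 tooly 4.2
```

```bash
python3 - <<'E'
from h import *
import pickle
S,M,a=tool();print(S["tool_pos"],a)
p=robot.read_camera("wrist");pickle.dump(p,open("w2.pkl","wb"));S,M,a=tool();print(S["tool_pos"],a,S["t"])
cv2.imwrite("pics/w2.png",cv2.resize(p["img"][0:230,100:340],None,fx=2.5,fy=2.5,interpolation=cv2.INTER_CUBIC))
for n,z in dict(stop_back=.048,stop_face=.048,stop_pin=.038).items():
    for r in pp(n,p):print(n,np.round(r,2),np.round(atz(p,r[0],r[1],z),4))
E
```

```text
[ 0.66247055 -0.14884809  0.24698928] 10.759682979633192
[ 0.66252964 -0.14873305  0.24700974] 10.764956089376184 4.25
stop_back [220.98 165.81   0.93] [ 0.6164 -0.1546  0.048 ]
stop_face [221.39 157.29   0.69] [ 0.6152 -0.1436  0.048 ]
stop_pin [293.79 159.51   0.89] [ 0.7077 -0.1307  0.038 ]
```

View pics/w2.png

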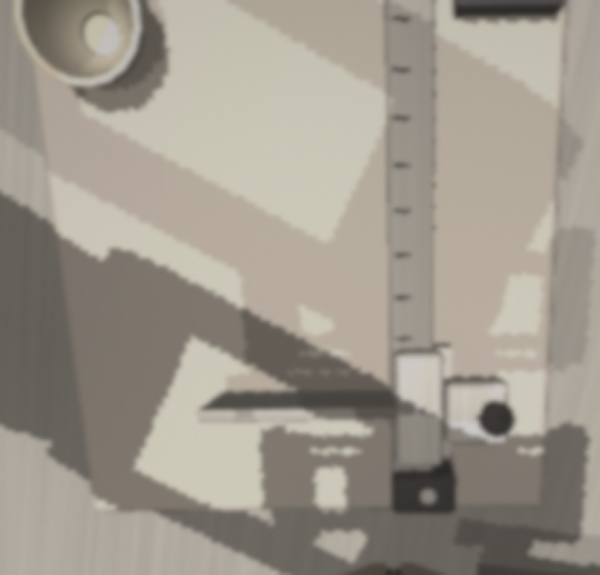

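```bash
cat > fit.py <<'E'
from h import *
import pickle
from scipy.optimize import least_squares
p=pickle.load(open("w2.pkl","rb"))
def px(u,v):return u/2.5+100,v/2.5
def inv(b,X):
    c,sn=np.cos(b[2]),np.sin(b[2]);d=np.array(X[:2])-b[:2];return np.array([c*d[0]+sn*d[1],-sn*d[0]+c*d[1]])
ln=[(385.5,5,.046,.043),(390,345,.046,.043),(567,20,.02,.13),(543,490,.02,.13),(50,190,.02,-.13),(93,500,.02,-.13)]
pts=[(424,492,.054,-.24),(95,507,.02,-.26),(250,505,.02,-.26),(542,503,.02,-.26)]
def res(b):
    r=[inv(b,atz(p,*px(u,v),z))[0]-x for u,v,z,x in ln]
    for u,v,z,y in pts:
        r.append(inv(b,atz(p,*px(u,v),z))[1]-y)
    return np.array(r)*1000
s=least_squares(res,[.58,.04,.2]);b=s.x;print(b,s.fun.round(1));np.save("board.npy",b)
for nm,u,v,z in(("plate top +y",300,411,.073),("plate top -y",300,421,.073),("near end",199,414,.073),("pinhead",496,418,.095)):print(nm,inv(b,atz(p,*px(u,v),z)))
for nm,u,v,z in(("sb",220.98,165.81,.048),("sp",293.79,159.51,.038)):print(nm,inv(b,atz(p,u,v,z)))
S,M,a=tool();T=S["tool_pos"];print(T,a,np.degrees(b[2]))
q=inv(b,T);print("tcp board",q)
E
python3 fit.py
```

```text
[0.57890879 0.04295566 0.20005045] [-0.4 -0.3 -1.5 -1.4  1.8  1.8 -1.5  0.6  0.8  0.1]
plate top +y [-0.00040578 -0.19409676]
plate top -y [-0.0006422  -0.19895468]
near end [-0.04864685 -0.19499945]
pinhead [ 0.08989958 -0.19380816]
sb [-0.00254893 -0.20101879]
sp [ 0.09171609 -0.19581138]
[ 0.66279757 -0.1482101   0.24690742] 10.808701444033222 11.46204647137036
tcp board [ 0.04422753 -0.20402353]
```

Emit:
jog_arm(commands=[1,-0.02,0.011,0,-0.7,1,-0.02,0.011,0,0,1,0,0,0.03,0,1,0,0,0.03,0,1,0,0,0.03,0,1,0,0,0.03,0,1,0,0,0.03,0,1,0,0,0,0,1,0,0,0,0,1,0,0,0,0])

```text
t: 5.23
tool_pos: [0.629, -0.1774, 0.0987]
orientation: [3.125, 0.316, 0.003]
force: [-0.8, 0.6, 0.3]
opening: 0.0007
```

```bash
cat > st.py <<'E'
from h import *
b=np.load("board.npy");S,M,a=tool();print("t",S["t"],"tcp",S["tool_pos"].round(4),"board",inv(b,S["tool_pos"]),"ang",a.round(2),np.degrees(b[2]).round(2),"F board",inv([0,0,b[2]],S["force"]),S["force"][2].round(2))
E
python3 st.py
python3 - <<'E'
from h import *
p=robot.read_camera("wrist");cv2.imwrite("pics/w3.png",cv2.resize(p["img"],(768,576)))
E
```

```text
t 5.2333 tcp [ 0.629  -0.1774  0.0987] board [ 0.0053 -0.2259] ang 11.55 11.46 F board [-0.6559  0.7739] 0.28
```

View pics/w3.png

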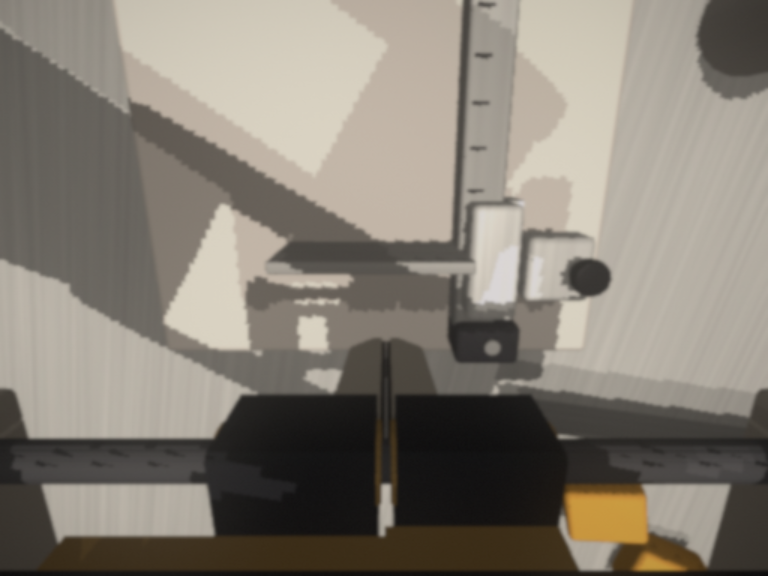

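Emit:
jog_arm(commands=[1,0,0,0.02,0,1,0,0,0.02,0,1,0,0,0.02,0,1,0,0,0.003,0,1,0,0,0,0,1,0,0,0,0])

```text
t: 5.78
tool_pos: [0.6295, -0.1775, 0.036]
orientation: [3.124, 0.316, 0.004]
force: [0.2, -0.1, 1.2]
opening: 0.0004
```

```bash
python3 st.py
```

```text
t 5.7833 tcp [ 0.6295 -0.1775  0.036 ] board [ 0.0058 -0.2261] ang 11.56 11.46 F board [ 0.146  -0.0981] 1.21
```

Emit:
jog_arm(commands=[1,0,-0.008,0,0,1,0,-0.008,0,0,1,0,-0.008,0,0,1,0,-0.008,0,0,1,0,-0.008,0,0,1,0,-0.008,0,0,1,0,-0.008,0,0,1,0,-0.008,0,0,1,0,-0.008,0,0,1,0,-0.008,0,0,1,0,0,0,0,1,0,0,0,0])

```text
t: 6.78
tool_pos: [0.6112, -0.0975, 0.0329]
orientation: [-3.124, -0.318, 0.003]
force: [0.7, -0.6, -0.8]
opening: 0.0008
```

```bash
python3 st.py; python3 - <<'E'
from h import *
import pickle
p=robot.read_camera("wrist");pickle.dump(p,open("w4.pkl","wb"));cv2.imwrite("pics/w4.png",cv2.resize(p["img"],(768,576)))
b=np.load("board.npy")
q=robot.read_camera("top")
for n,z in dict(stop_back=.048,stop_pin=.038,index_valley=.038).items():
  for k in(p,q):
    for r in pp(n,k):print(n,np.round(r,2),inv(b,atz(k,r[0],r[1],z)))
o=pickle.load(open("w2.pkl","rb"))
print("clip edge w2 ",inv(b,atz(o,100+510/2.5,17/2.5,.0365)),inv(b,atz(o,100+510/2.5,17/2.5,.02)))
E
```

```text
t 6.7833 tcp [ 0.6112 -0.0975  0.0329] board [ 0.0037 -0.1441] ang 11.62 11.46 F board [ 0.5364 -0.7387] -0.84
stop_back [246.48 233.7    0.6 ] [-0.0024 -0.1355]
stop_pin [403.61 222.49   0.84] [ 0.0911 -0.1325]
stop_pin [86.58 23.5   0.29] [-0.0809 -0.0273]
index_valley [256.82 241.     0.62] [-0.092  -0.0121]
index_valley [237.72 179.79   0.57] [0.0924 0.0038]
clip edge w2  [ 0.099  -0.0208] [ 0.1014 -0.0162]
```

View pics/w4.png

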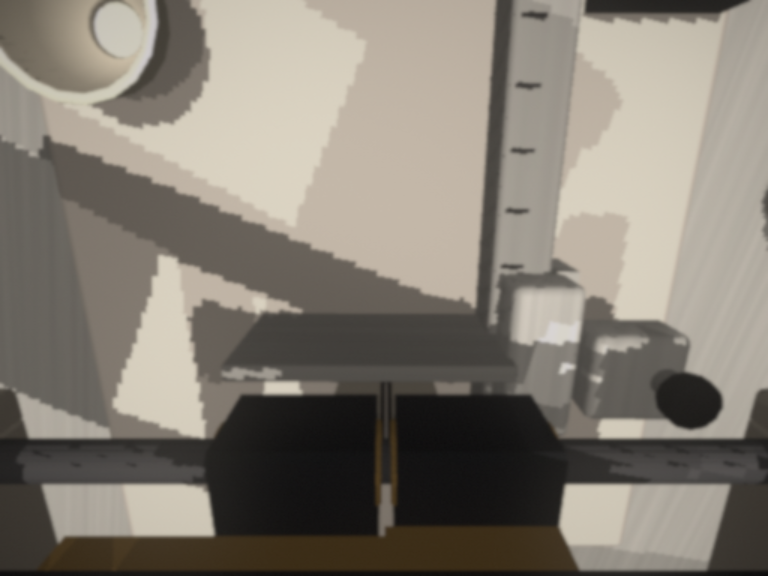

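Emit:
jog_arm(commands=[1,0,-0.008,0,0,1,0,-0.008,0,0,1,0,-0.008,0,0,1,0,-0.008,0,0,1,0,-0.008,0,0,1,0,-0.008,0,0,1,0,-0.008,0,0,1,0,-0.008,0,0,1,0,-0.008,0,0,1,0,-0.008,0,0,1,0,-0.008,0,0,1,0,0,0,0,1,0,0,0,0])

```text
t: 8.27
tool_pos: [0.5941, -0.0115, 0.0335]
orientation: [-3.125, -0.318, 0.001]
force: [-0.4, -0.0, 0.3]
opening: 0.0004
```

```bash
python3 st.py; python3 - <<'E'
from h import *
import pickle
p=robot.read_camera("wrist");pickle.dump(p,open("w5.pkl","wb"));cv2.imwrite("pics/w5.png",cv2.resize(p["img"],(768,576)))
b=np.load("board.npy")
q=robot.read_camera("top")
for n,z in dict(stop_back=.048,stop_pin=.038,index_valley=.038).items():
  for k in(p,q):
    for r in pp(n,k):print(n,np.round(r,2),inv(b,atz(k,r[0],r[1],z)))
E
```

```text
t 8.2667 tcp [ 0.5941 -0.0115  0.0335] board [ 0.0041 -0.0564] ang 11.62 11.46 F board [-0.3921  0.0381] 0.3
stop_back [251.49 231.59   0.94] [ 0.0007 -0.0467]
stop_pin [401.2  222.68   0.68] [ 0.0904 -0.0451]
index_valley [238.49 183.71   0.46] [0.0808 0.0041]
```

View pics/w5.png

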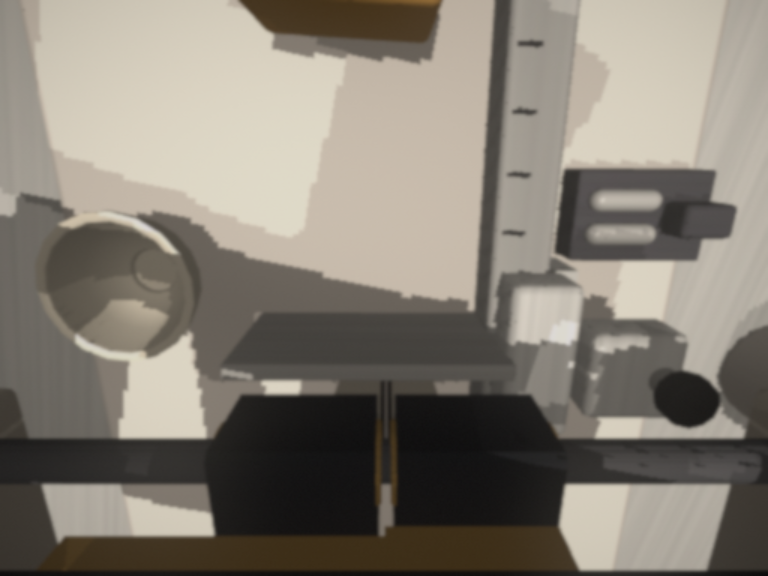

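```bash
python3 - <<'E'
from h import *
import pickle
p=pickle.load(open("w5.pkl","rb"));b=np.load("board.npy")
for nm,u,v,z in(("ridge far",627,200.5,.038),("ridge near",622,234.5,.038),("clip front top",650,259,.0365),("clip back top",640,170,.0365),("pl top +y",368,366,.073),("pl top -y",368,380,.073),("pinhead",688,399,.095)):print(nm,inv(b,atz(p,u/1.5,v/1.5,z)))
print(robot.read_state()["t"])
E
```

```text
ridge far [0.0918 0.0075]
ridge near [ 0.092 -0.005]
clip front top [ 0.105  -0.0146]
clip back top [0.0955 0.0183]
pl top +y [-0.0017 -0.0417]
pl top -y [-0.0018 -0.0467]
pinhead [ 0.0859 -0.0399]
8.6667
```

Emit:
jog_arm(commands=[1,0,-0.007,0,0,1,0,-0.007,0,0,1,0,-0.007,0,0,1,0,-0.004,0,0,1,0,0,0,0,1,0,0,0,0])

```text
t: 9.17
tool_pos: [0.5892, 0.0129, 0.0336]
orientation: [-3.125, -0.318, 0.0]
force: [0.2, 0.2, -0.2]
opening: 0.0005
```

```bash
python3 st.py
```

```text
t 9.1667 tcp [0.5892 0.0129 0.0336] board [ 0.0042 -0.0315] ang 11.62 11.46 F board [0.2771 0.1092] -0.19
```

Emit:
jog_arm(commands=[1,0,-0.002,0,0,1,0,-0.002,0,0,1,0,0,0,0])

```text
t: 9.42
tool_pos: [0.5886, 0.0162, 0.0336]
orientation: [-3.126, -0.316, 0.0]
force: [-0.7, -0.3, 0.5]
opening: 0.0001
```

```bash
python3 st.py
```

```text
t 9.4167 tcp [0.5886 0.0162 0.0336] board [ 0.0042 -0.0281] ang 11.56 11.46 F board [-0.7764 -0.116 ] 0.5
```

Emit:
jog_arm(commands=[1,0,-0.0015,0,0,1,0,-0.0015,0,0,1,0,0,0,0])

```text
t: 9.67
tool_pos: [0.588, 0.0191, 0.0336]
orientation: [-3.126, -0.316, 0.0]
force: [0.4, -1.4, -0.6]
opening: 0.0004
```

Emit:
jog_arm(commands=[1,0,-0.0015,0,0,1,0,-0.0015,0,0,1,0,0,0,0])

```text
t: 9.92
tool_pos: [0.5873, 0.0222, 0.0336]
orientation: [-3.125, -0.316, 0.0]
force: [0.2, -0.6, 0.4]
opening: 0.0006
```

```bash
python3 st.py
```

```text
t 9.9167 tcp [0.5873 0.0222 0.0336] board [ 0.0041 -0.0221] ang 11.56 11.46 F board [ 0.1141 -0.6582] 0.4
```

Emit:
jog_arm(commands=[1,0,-0.0015,0,0,1,0,0,0,0])

```text
t: 10.08
tool_pos: [0.5872, 0.023, 0.0336]
orientation: [3.125, 0.316, 0.0]
force: [0.6, -4.8, -0.5]
opening: 0.0005
```

Emit:
jog_arm(commands=[1,0,-0.0015,0,0,1,0,0,0,0])

```text
t: 10.25
tool_pos: [0.587, 0.0239, 0.0337]
orientation: [3.124, 0.316, 0.0]
force: [0.1, -6.8, -1.1]
opening: 0.0006
```

```bash
python3 st.py; python3 - <<'E'
from h import *
import pickle
p=robot.read_camera("wrist");pickle.dump(p,open("w6.pkl","wb"));cv2.imwrite("pics/w6.png",cv2.resize(p["img"],(768,576)))
b=np.load("board.npy")
for n,z in dict(stop_back=.048,stop_pin=.038,index_valley=.038).items():
    for r in pp(n,p):print(n,np.round(r,2),inv(b,atz(p,r[0],r[1],z)))
E
```

```text
t 10.25 tcp [0.587  0.0239 0.0337] board [ 0.0041 -0.0203] ang 11.54 11.46 F board [-1.2104 -6.6698] -1.1
stop_pin [401.31 221.49   0.64] [ 0.0904 -0.0084]
index_valley [403.61 209.32   0.58] [ 0.0907 -0.0007]
```

View pics/w6.png

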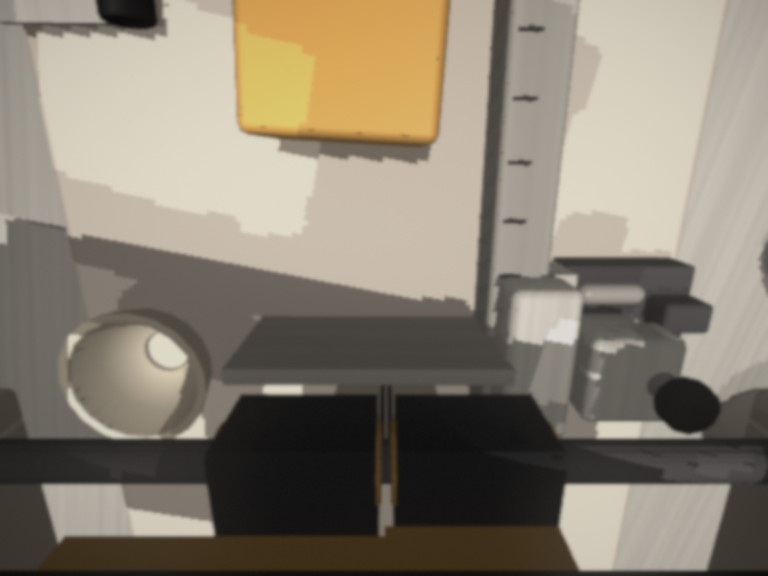

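Emit:
jog_arm(commands=[1,0,-0.001,0,0,1,0,0,0,0])

```text
t: 10.62
tool_pos: [0.5868, 0.0248, 0.0337]
orientation: [3.124, 0.316, 0.0]
force: [1.3, -5.6, -1.5]
opening: 0.0005
```

Emit:
jog_arm(commands=[1,0,-0.001,0,0,1,0,0,0,0])

```text
t: 10.78
tool_pos: [0.5865, 0.0261, 0.0337]
orientation: [3.125, 0.316, 0.0]
force: [0.7, -4.5, 0.1]
opening: 0.0008
```

Emit:
jog_arm(commands=[1,0,-0.001,0,0,1,0,0,0,0])

```text
t: 10.95
tool_pos: [0.5863, 0.0274, 0.0336]
orientation: [3.125, 0.316, 0.0]
force: [-0.1, -4.2, -0.7]
opening: 0.0005
```

```bash
python3 st.py; python3 - <<'E'
from h import *
import pickle
p=robot.read_camera("wrist");pickle.dump(p,open("w7.pkl","wb"));cv2.imwrite("pics/w7.png",cv2.resize(p["img"],(768,576)))
E
python3 st.py
```

```text
t 10.95 tcp [0.5863 0.0274 0.0336] board [ 0.0041 -0.0167] ang 11.54 11.46 F board [-0.881  -4.0651] -0.71
t 11.0 tcp [0.5862 0.0275 0.0336] board [ 0.0041 -0.0166] ang 11.55 11.46 F board [ 0.0458 -3.2054] -0.7
```

View pics/w7.png

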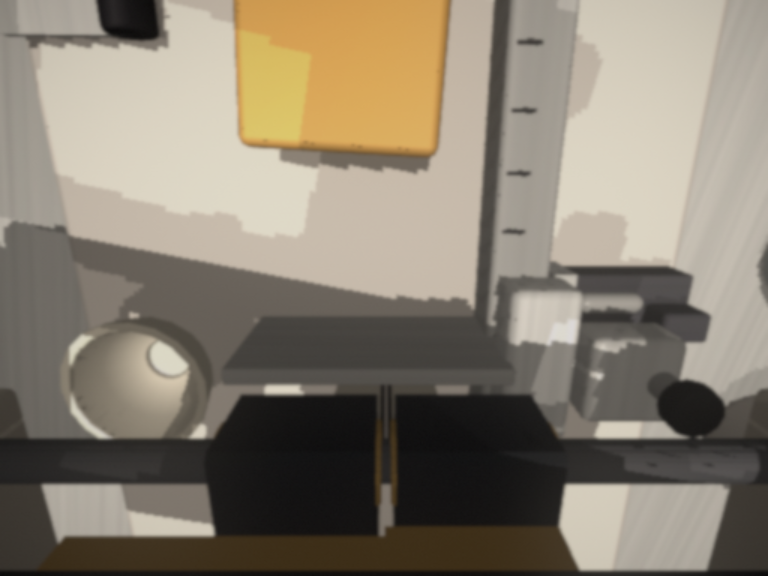

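Emit:
jog_arm(commands=[1,0,-0.001,0,0,1,0,0,0,0])

```text
t: 11.17
tool_pos: [0.5859, 0.029, 0.0336]
orientation: [-3.125, -0.316, 0.0]
force: [0.8, -1.6, -0.2]
opening: 0.0007
```

```bash
cat > look.py <<'E'
from h import *
import pickle,sys
n=sys.argv[1]
p=robot.read_camera("wrist");pickle.dump(p,open(n+".pkl","wb"));cv2.imwrite(f"pics/{n}.png",cv2.resize(p["img"],(768,576)))
E
python3 st.py;python3 look.py w8
```

```text
t 11.1667 tcp [0.5859 0.029  0.0336] board [ 0.0041 -0.0151] ang 11.56 11.46 F board [ 0.4665 -1.7281] -0.16
```

View pics/w8.png

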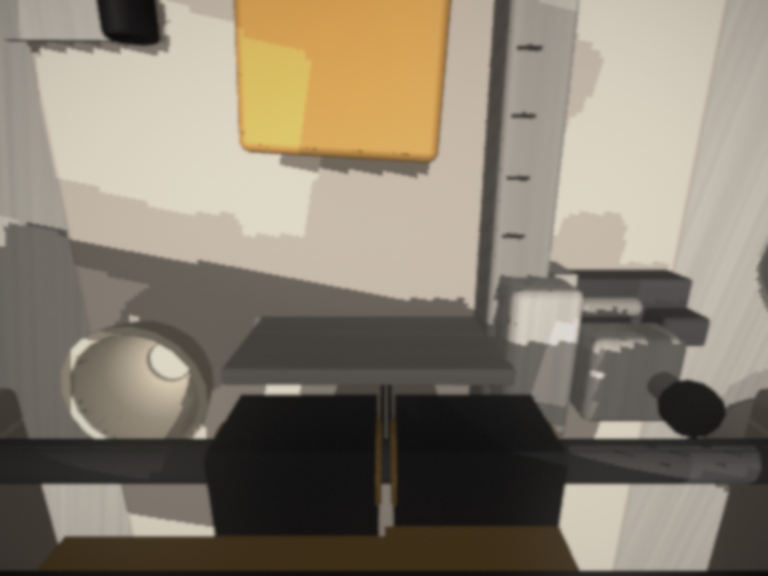

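Emit:
jog_arm(commands=[1,0,-0.001,0,0,1,0,0,0,0])

```text
t: 11.38
tool_pos: [0.5857, 0.0302, 0.0336]
orientation: [-3.125, -0.317, 0.0]
force: [-0.3, -1.8, 0.4]
opening: 0.0004
```

```bash
python3 st.py;python3 look.py w9
```

```text
t 11.3833 tcp [0.5857 0.0302 0.0336] board [ 0.0041 -0.0138] ang 11.57 11.46 F board [-0.6485 -1.6839] 0.44
```

View pics/w9.png

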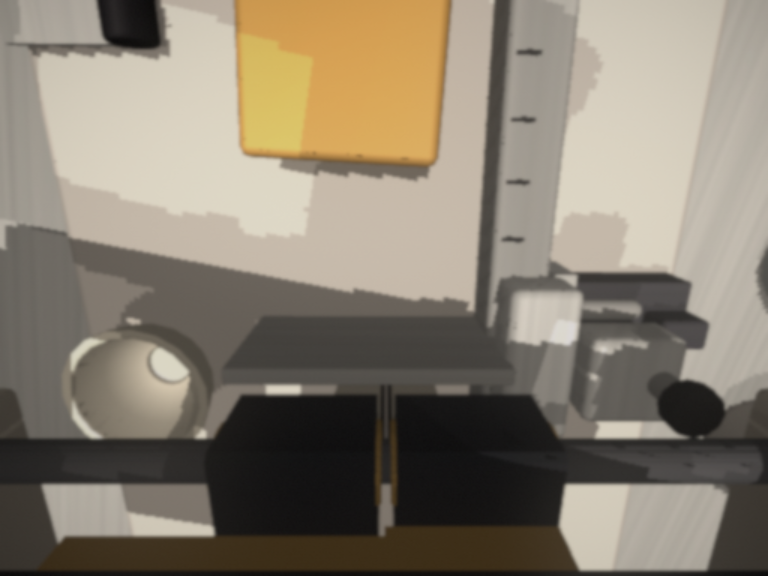

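```bash
python3 - <<'E'
from h import *
import pickle
b=np.load("board.npy")
for n in("w5","w6","w7","w8","w9"):
    p=pickle.load(open(n+".pkl","rb"));g=p["img"]
    E=np.array(p["extrinsics"]);c=-E[:3,:3].T@E[:3,3]
    # plate top back edge along col 300-340/1.5
    col=cv2.cvtColor(g,cv2.COLOR_BGR2GRAY)[:,170:185].mean(1)
    print(n,"cam y",inv(b,c)[1],np.round(col[236:262],0).astype(int))
    # far clip: ridge col 625/1.5
p=pickle.load(open("w9.pkl","rb"))
for nm,u,v,z in(("ridge far",612,310,.038),("pl+y",440,369,.073),("pl -y",440,384,.073),("pinhead",691,408,.095)):print(nm,inv(b,atz(p,u/1.5,v/1.5,z)))
cv2.imwrite("pics/w9z.png",cv2.resize(p["img"][170:300,320:500],None,fx=4,fy=4,interpolation=cv2.INTER_CUBIC))
E
```

```text
w5 cam y 0.0229 [ 66  66  66  66  67  68  72  78  82  84  83  83  83  83  83  84  99 133
 167 183 183 177 171 170 170 163]
w6 cam y 0.0593 [ 66  65  65  66  65  65  65  65  66  70  76  81  82  83  83  82  82  82
  84  97 129 160 177 181 180 169]
w7 cam y 0.0628 [ 65  65  65  65  65  65  64  65  66  70  76  81  82  82  82  82  81  81
  82  95 124 154 170 174 173 164]
w8 cam y 0.0642 [ 65  64  64  65  64  64  64  65  66  70  76  80  82  82  82  81  81  81
  82  94 123 152 165 168 169 162]
w9 cam y 0.0654 [ 65  64  64  65  64  64  64  65  66  70  76  80  82  82  81  81  81  80
  82  96 127 153 165 168 167 158]
ridge far [0.093  0.0075]
pl+y [ 0.0214 -0.0002]
pl -y [ 0.0216 -0.0056]
pinhead [ 0.0874 -0.0003]
```

View pics/w9z.png

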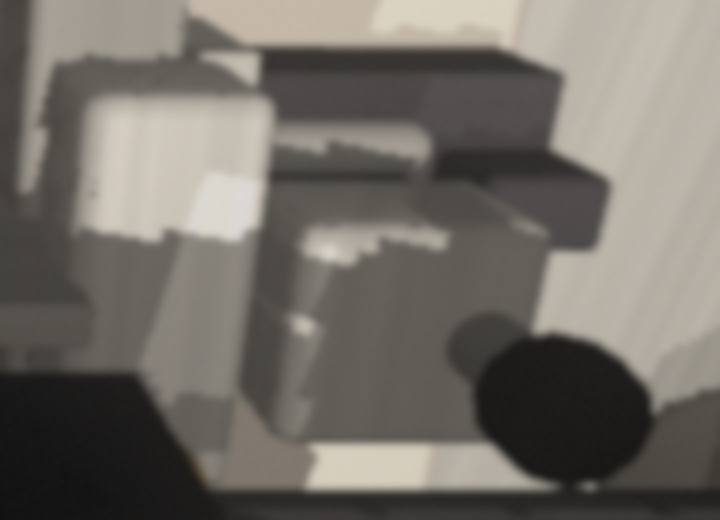

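Emit:
jog_arm(commands=[1,0,-0.001,0,0,1,0,0,0,0])

```text
t: 11.6
tool_pos: [0.5855, 0.0312, 0.0336]
orientation: [-3.125, -0.317, 0.0]
force: [1.1, -0.6, -0.6]
opening: 0.0003
```

```bash
python3 st.py;python3 look.py w10; python3 - <<'E'
from h import *
import pickle
p=pickle.load(open("w10.pkl","rb"))
print(np.round(cv2.cvtColor(p["img"],cv2.COLOR_BGR2GRAY)[:,170:185].mean(1)[230:262],0).astype(int))
E
```

```text
t 11.6 tcp [0.5855 0.0312 0.0336] board [ 0.0042 -0.0128] ang 11.57 11.46 F board [ 0.9401 -0.8181] -0.56
[ 65  66  65  65  65  65  65  65  65  65  65  64  64  65  66  71  77  81
  82  82  81  81  81  81  84 105 141 165 172 171 167 158]
```

Emit:
jog_arm(commands=[1,0,-0.001,0,0,1,0,0,0,0])

```text
t: 11.82
tool_pos: [0.5854, 0.032, 0.0336]
orientation: [-3.125, -0.317, 0.0]
force: [0.5, 0.2, 0.6]
opening: 0.0004
```

```bash
python3 st.py;python3 look.py w11; python3 - <<'E'
from h import *
import pickle
p=pickle.load(open("w11.pkl","rb"))
print(np.round(cv2.cvtColor(p["img"],cv2.COLOR_BGR2GRAY)[:,170:185].mean(1)[230:262],0).astype(int))
E
```

```text
t 11.8167 tcp [0.5854 0.032  0.0336] board [ 0.0042 -0.012 ] ang 11.57 11.46 F board [0.5283 0.1208] 0.63
[ 65  65  65  65  65  65  65  65  66  70  77  81  82  82  82  81  81  81
  82  96 126 156 171 177 179 179 179 179 178 176 171 159]
```

View pics/w11.png

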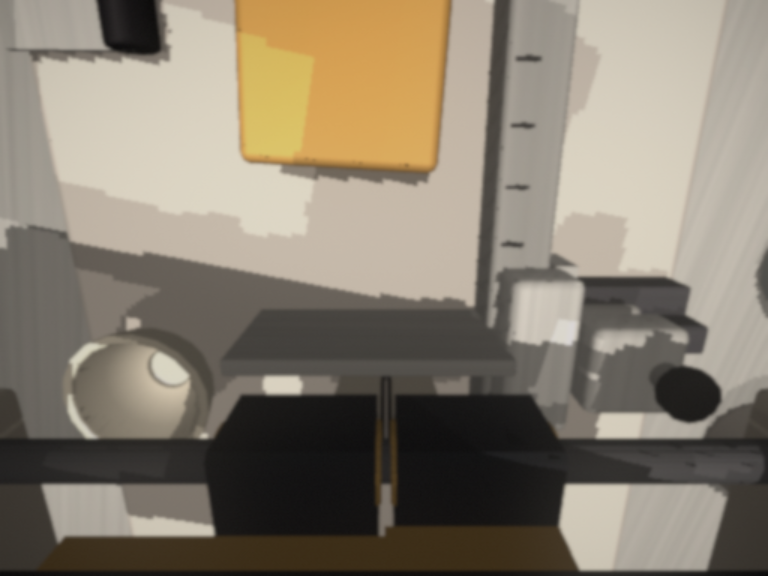

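Emit:
jog_arm(commands=[1,0,0.008,0,0,1,0,0.008,0,0,1,0,0,-0.03,0,1,0,0,-0.035,0,1,0,0,-0.035,0,1,0,0,-0.035,0,1,0,0,-0.035,0,1,0,0,-0.02,0,1,0,-0.01,0,0,1,0,-0.02,0,0,1,0,-0.02,0,0,1,0,-0.01,0,0,1,0,0,0,0,1,0,0,0,0,1,0,0,0,0,1,0,0,0,0])

```text
t: 13.2
tool_pos: [0.5767, 0.0738, 0.2233]
orientation: [3.125, 0.315, -0.001]
force: [0.4, 0.2, -0.4]
opening: 0.0002
```

```bash
python3 st.py;python3 look.py w12; python3 - <<'E'
from h import *
import pickle
b=np.load("board.npy");p=pickle.load(open("w12.pkl","rb"))
cv2.imwrite("pics/w12z.png",cv2.resize(p["img"][0:250,90:400],None,fx=2.4,fy=2.4,interpolation=cv2.INTER_CUBIC))
q=robot.read_camera("wrist");t=robot.read_camera("top")
for n,z in dict(stop_face=.048,stop_pin=.038,index_valley=.038,block_mid=.0425).items():
  for k in(q,t):
    for r in pp(n,k):print(n,np.round(r,2),inv(b,atz(k,r[0],r[1],z)))
E
python3 st.py
```

```text
t 13.2 tcp [0.5767 0.0738 0.2233] board [0.004  0.0307] ang 11.51 11.46 F board [0.4082 0.1054] -0.38
stop_face [252.42 193.11   0.55] [-0.0019  0.0045]
stop_pin [326.71 189.89   0.96] [0.0918 0.0058]
index_valley [326.2  194.8    0.97] [ 0.0916 -0.0007]
block_mid [245.09  94.81   0.9 ] [-0.01    0.1195]
block_mid [204.49 224.1    0.73] [-0.0124  0.124 ]
t 13.75 tcp [0.5766 0.0748 0.2236] board [0.0041 0.0317] ang 11.56 11.46 F board [-0.1176 -0.5445] 0.68
```

View pics/w12z.png

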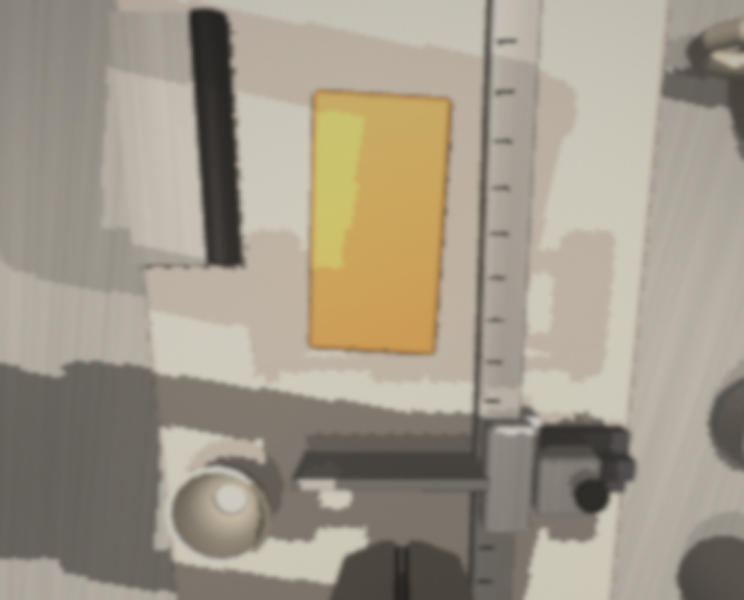

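```bash
python3 - <<'E'
from h import *
import pickle
b=np.load("board.npy");p=pickle.load(open("w12.pkl","rb"))
def q(u,v,z):return inv(b,atz(p,u/2.4+90,v/2.4,z))
for nm,u,v,z in(("pl top+y",390,479,.073),("pl top-y",390,489,.073),("pinhead",591,495,.095),("clip back top edge",585,428,.0365),("rail",480,380,.046),("rail",489,100,.046),("face bottom",390,452,.023)):print(nm,q(u,v,z))
c=[q(*k,.065) for k in((315,91),(451,98),(436,353),(309,347))];print(np.array(c),np.mean(c,0))
c=np.array(c);print("long ang",np.arctan2(-(c[0]-c[3])[0],(c[0]-c[3])[1]),np.arctan2(-(c[1]-c[2])[0],(c[1]-c[2])[1]),"short",np.arctan2((c[1]-c[0])[1],(c[1]-c[0])[0]),np.linalg.norm(c[0]-c[3]),np.linalg.norm(c[1]-c[0]))
g=cv2.cvtColor(p["img"],cv2.COLOR_BGR2GRAY)
print(g[185:212,240:270].mean(1).round().astype(int))
E
```

```text
pl top+y [-0.0015  0.0045]
pl top-y [-0.0015 -0.0006]
pinhead [0.089  0.0044]
clip back top edge [0.0998 0.0205]
rail [0.043  0.0475]
rail [0.0426 0.1733]
face bottom [-0.0023  0.0033]
[[-0.0326  0.1731]
 [ 0.0245  0.1706]
 [ 0.0199  0.0636]
 [-0.039   0.0662]] [-0.0068    0.118375]
long ang -0.059797660360381207 -0.042964198479926996 short -0.04375489295018574 0.10709140955277413 0.057154702343726715
[ 94  93  88  78  70  67  67  67  67  66  66  66  67  69  82 100 109 109
 109 110 114 117 118 118 118 117 117]
```

Emit:
jog_arm(commands=[1,-0.002,-0.035,0,0,1,-0.002,-0.035,0,0,1,-0.002,-0.035,0,0,1,-0.002,-0.035,0,0,1,-0.002,-0.033,0,0,1,0,0,0.03,0,1,0,0,0.03,0,1,0,0,0.03,0,1,0,0,0.03,0,1,0,0,0,0,1,0,0,0,0,1,0,0,0,0])

```text
t: 14.75
tool_pos: [0.5331, 0.2426, 0.1055]
orientation: [-3.125, -0.316, -0.003]
force: [-0.2, 0.4, 0.3]
opening: 0.0004
```

```bash
python3 st.py;python3 look.py w13
```

```text
t 14.75 tcp [0.5331 0.2426 0.1055] board [-0.0052  0.2048] ang 11.55 11.46 F board [-0.1442  0.481 ] 0.35
```

View pics/w13.png

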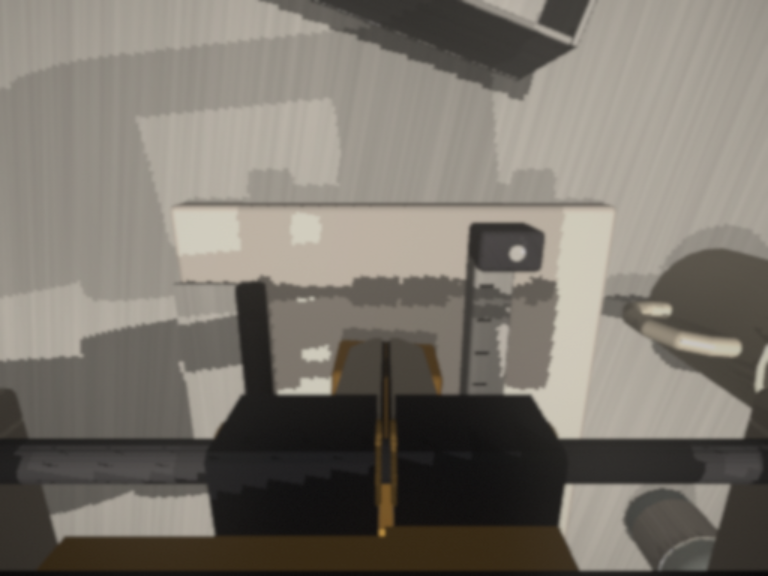

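```bash
python3 - <<'E'
from h import *
import pickle
b=np.load("board.npy");p=pickle.load(open("w13.pkl","rb"))
for u,v in((342,341),(435,343)):print(inv(b,atz(p,u/1.5,v/1.5,.065)))
t=robot.read_camera("top")
print([inv(b,atz(t,r[0],r[1],.0425)) for r in pp("block_mid",t)])
E
```

```text
[-0.0278  0.1927]
[0.0201 0.1916]
[array([0.0021, 0.1259])]
```

Emit:
jog_arm(commands=[1,0,0,0.025,0,1,0,0,0.025,0,1,0,0,0.02,0,1,0,0,0.004,0,1,0,0,0,0,1,0,0,0,0])

```text
t: 15.4
tool_pos: [0.5332, 0.2426, 0.0314]
orientation: [-3.125, -0.316, -0.003]
force: [0.1, 0.7, 0.3]
opening: 0.0007
```

```bash
python3 st.py
```

```text
t 15.4 tcp [0.5332 0.2426 0.0314] board [-0.0051  0.2048] ang 11.56 11.46 F board [0.2661 0.6323] 0.34
```

Emit:
jog_arm(commands=[1,0,0.006,0,0,1,0,0.006,0,0,1,0,0.006,0,0,1,0,0.004,0,0,1,0,0.004,0,0,1,0,0.004,0,0,1,0,0.004,0,0,1,0,0,0,0])

```text
t: 16.07
tool_pos: [0.5393, 0.2082, 0.0298]
orientation: [3.125, 0.316, 0.001]
force: [1.1, 0.7, -0.2]
opening: 0.0004
```

```bash
python3 st.py;python3 look.py w14
```

```text
t 16.0667 tcp [0.5393 0.2082 0.0298] board [-0.0059  0.1698] ang 11.54 11.46 F board [1.1967 0.4913] -0.25
```

View pics/w14.png

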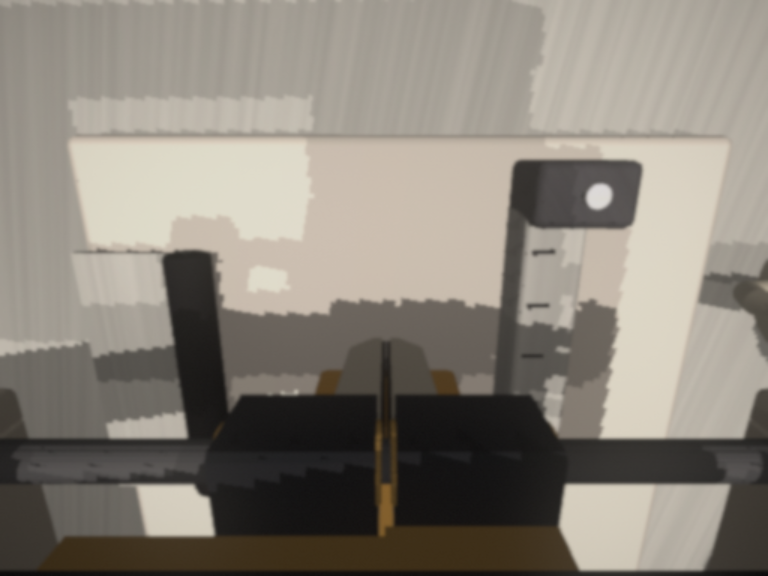

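Emit:
jog_arm(commands=[1,0,0.004,0,0,1,0,0.004,0,0,1,0,0.004,0,0,1,0,0.004,0,0,1,0,0.004,0,0,1,0,0.004,0,0,1,0,0.003,0,0,1,0,0.003,0,0,1,0,0.002,0,0,1,0,0,0,0,1,0,0,0,0])

```text
t: 17.03
tool_pos: [0.5454, 0.1771, 0.0296]
orientation: [3.125, 0.316, -0.0]
force: [0.2, 0.5, -0.4]
opening: 0.0004
```

```bash
python3 st.py; python3 - <<'E'
from h import *
b=np.load("board.npy")
for n in("top","scene"):
    t=robot.read_camera(n)
    cv2.imwrite(f"pics/{n}15.png",cv2.resize(t["img"][130:290,160:400],None,fx=3.2,fy=3.2,interpolation=cv2.INTER_CUBIC))
    print([inv(b,atz(t,r[0],r[1],.0425)) for r in pp("block_mid",t)])
E
```

```text
t 17.0333 tcp [0.5454 0.1771 0.0296] board [-0.0061  0.1382] ang 11.54 11.46 F board [0.3234 0.4877] -0.44
[array([-0.0053,  0.0752])]
[array([-0.0136,  0.0677])]
```

View pics/scene15.png

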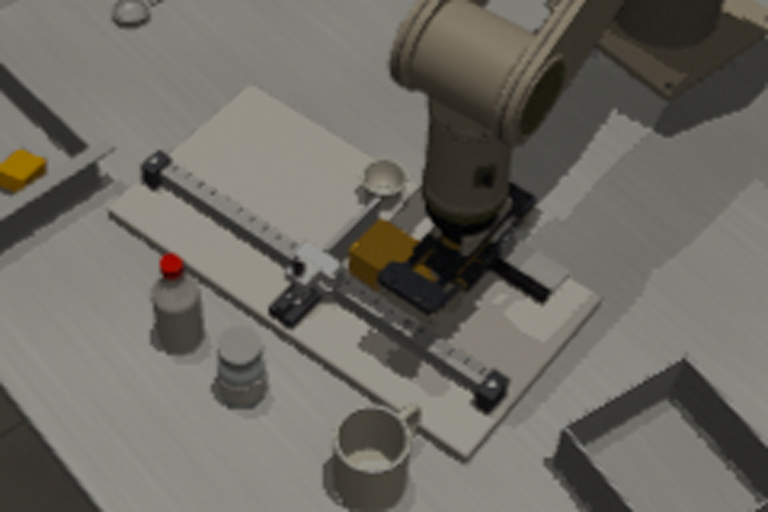

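View pics/top15.png

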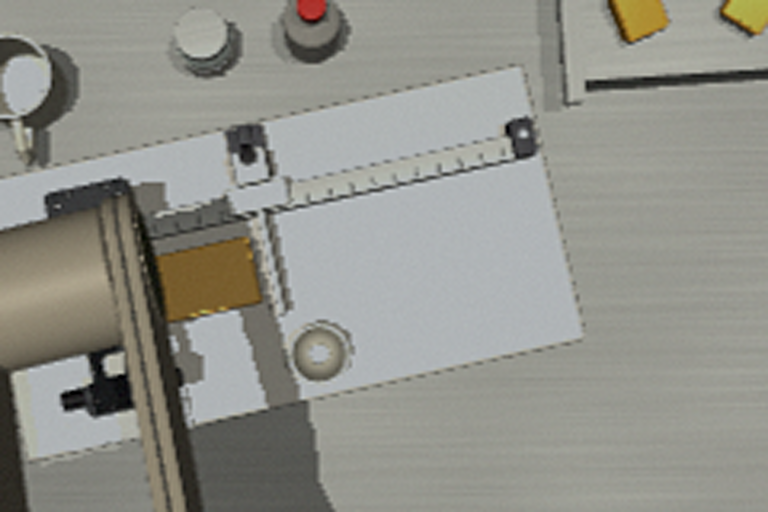

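```bash
python3 - <<'E'
from h import *
b=np.load("board.npy")
t=robot.read_camera("top")
def q(u,v,z):return inv(b,atz(t,u/3.2+160,v/3.2+130,z))
print("cheese",q(250,238,.065),q(263,299,.065),"plate top",q(251,215,.073),q(262,212,.073),q(270,312,.073),q(280,312,.073))
cv2.imwrite("pics/t16.png",cv2.resize(t["img"][185:235,200:260],None,fx=12,fy=12,interpolation=cv2.INTER_CUBIC))
E
```

```text
cheese [0.0207 0.017 ] [-0.0344  0.0173] plate top [0.0398 0.0116] [0.0403 0.0016] [-0.047   0.0135] [-0.0489  0.0049]
```

View pics/t16.png

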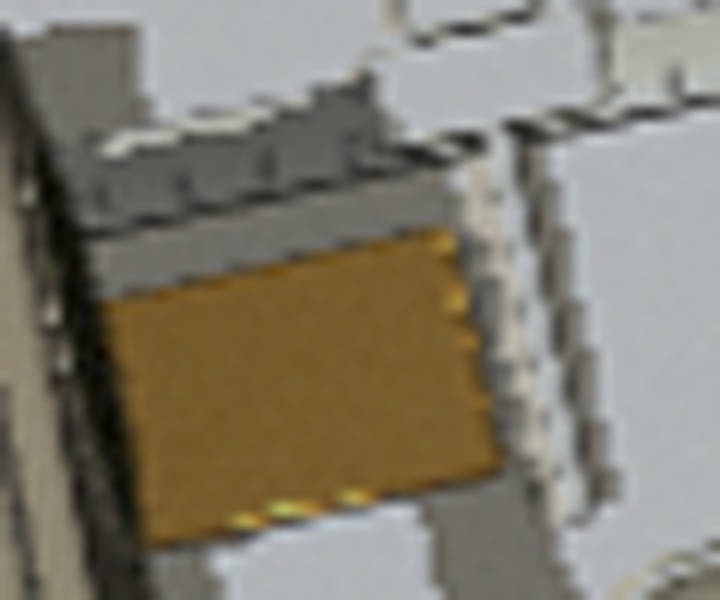

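Emit:
jog_arm(commands=[1,0,0.002,0,0,1,0,0.002,0,0,1,0,0.002,0,0,1,0,0.002,0,0,1,0,0.001,0,0,1,0,0.001,0,0,1,0,0,0,0])

```text
t: 17.87
tool_pos: [0.5474, 0.1676, 0.0297]
orientation: [3.126, 0.316, 0.0]
force: [0.0, 0.9, 0.9]
opening: 0.0004
```

```bash
python3 st.py
```

```text
t 17.8667 tcp [0.5474 0.1676 0.0297] board [-0.0061  0.1284] ang 11.55 11.46 F board [0.1952 0.8351] 0.88
```

Emit:
jog_arm(commands=[1,0,0.001,0,0,1,0,0.001,0,0,1,0,0,0,0])

```text
t: 18.12
tool_pos: [0.5478, 0.1657, 0.0297]
orientation: [3.126, 0.316, 0.0]
force: [-0.6, 1.1, 0.2]
opening: 0.0005
```

```bash
python3 st.py; python3 - <<'E'
from h import *
t=robot.read_camera("top")
cv2.imwrite("pics/t17.png",cv2.resize(t["img"][185:235,200:260],None,fx=12,fy=12,interpolation=cv2.INTER_CUBIC))
E
```

```text
t 18.1167 tcp [0.5478 0.1657 0.0297] board [-0.0061  0.1265] ang 11.56 11.46 F board [-0.3214  1.2032] 0.17
```

View pics/t17.png

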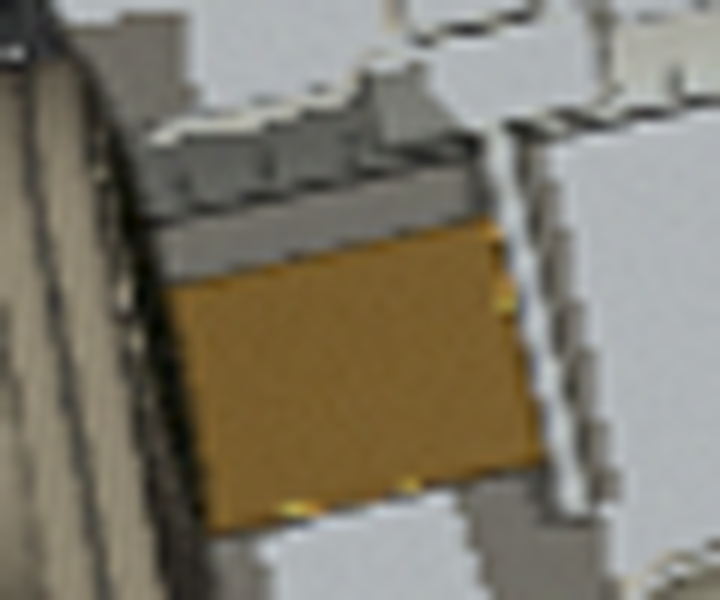

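Emit:
jog_arm(commands=[1,0,0.001,0,0,1,0,0.001,0,0,1,0,0,0,0])

```text
t: 18.42
tool_pos: [0.5482, 0.1646, 0.0297]
orientation: [-3.124, -0.316, -0.0]
force: [-0.9, 5.1, -0.7]
opening: 0.0004
```

Emit:
jog_arm(commands=[1,0,0.001,0,0,1,0,0,0,0])

```text
t: 18.58
tool_pos: [0.5483, 0.1642, 0.0297]
orientation: [-3.124, -0.317, -0.0]
force: [0.0, 8.1, 0.1]
opening: 0.0004
```

Emit:
jog_arm(commands=[1,0,0.0007,0,0,1,0,0,0,0])

```text
t: 18.75
tool_pos: [0.5484, 0.1637, 0.0297]
orientation: [-3.123, -0.317, -0.0]
force: [-1.1, 8.8, -0.5]
opening: 0.0006
```

```bash
python3 st.py; python3 - <<'E'
from h import *
t=robot.read_camera("top")
cv2.imwrite("pics/t18.png",cv2.resize(t["img"][185:235,200:260],None,fx=12,fy=12,interpolation=cv2.INTER_CUBIC))
E
```

```text
t 18.75 tcp [0.5484 0.1637 0.0297] board [-0.0059  0.1244] ang 11.58 11.46 F board [0.6804 8.793 ] -0.5
```

View pics/t18.png

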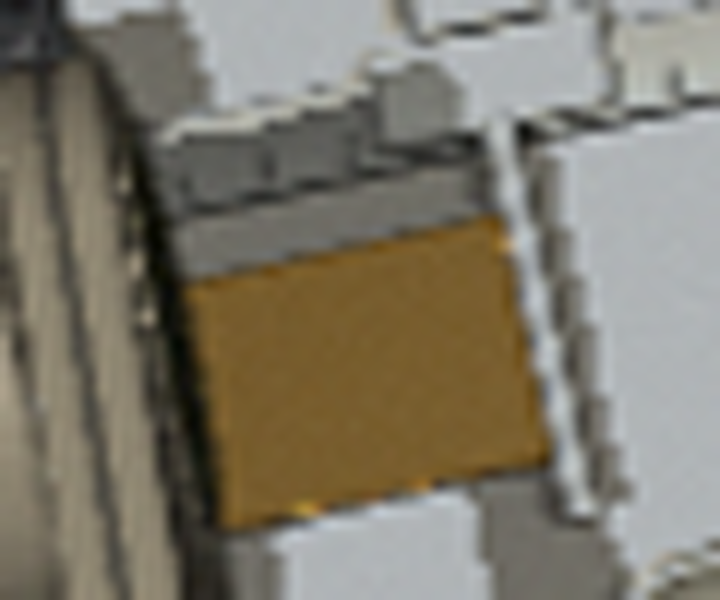

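Emit:
jog_arm(commands=[1,0,-0.002,0,0,1,0,-0.004,0,0,1,0,-0.008,0,0,1,0,-0.008,0,0,1,0,0,0,0,1,0,0,0,0])

```text
t: 19.3
tool_pos: [0.5439, 0.1843, 0.0296]
orientation: [3.125, 0.318, -0.0]
force: [-0.1, 1.0, -0.3]
opening: 0.0003
```

```bash
python3 st.py; python3 - <<'E'
from h import *
t=robot.read_camera("top")
cv2.imwrite("pics/t19.png",cv2.resize(t["img"][185:235,200:260],None,fx=12,fy=12,interpolation=cv2.INTER_CUBIC))
E
```

```text
t 19.3 tcp [0.5439 0.1843 0.0296] board [-0.0062  0.1455] ang 11.62 11.46 F board [0.1384 0.9653] -0.26
```

View pics/t19.png

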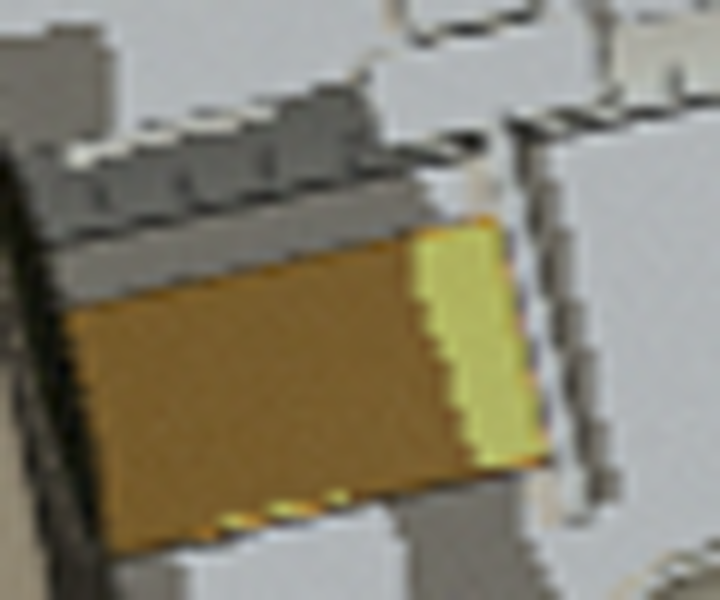

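Emit:
jog_arm(commands=[1,0,0,-0.03,0,1,0,0,-0.035,0,1,0,0,-0.035,0,1,0,0,-0.035,0,1,0,0,-0.035,0,1,0,0,-0.023,0,1,0.003,0.03,0,0,1,0.003,0.03,0,0,1,0.003,0.03,0,0,1,0.001,0.024,0,0,1,0,0,0,0,1,0,0,0,0,1,0,0,0,0,1,0,0,0,0,1,0,0,0,0])

```text
t: 20.6
tool_pos: [0.5765, 0.0752, 0.2226]
orientation: [-3.125, -0.318, 0.0]
force: [0.3, -0.3, 0.4]
opening: 0.0008
```

```bash
python3 st.py;python3 look.py w20; python3 - <<'E'
from h import *
import pickle
b=np.load("board.npy");p=pickle.load(open("w20.pkl","rb"))
cv2.imwrite("pics/w20z.png",cv2.resize(p["img"][0:250,90:400],None,fx=2.4,fy=2.4,interpolation=cv2.INTER_CUBIC))
for n,z in dict(stop_face=.048,stop_pin=.038,index_valley=.038,block_mid=.0425).items():
  for k in(robot.read_camera("wrist"),):
    for r in pp(n,k):print(n,np.round(r,2),inv(b,atz(k,r[0],r[1],z)))
E
python3 st.py
```

```text
t 20.6 tcp [0.5765 0.0752 0.2226] board [0.004  0.0321] ang 11.64 11.46 F board [ 0.2409 -0.355 ] 0.38
stop_face [253.59 194.8    0.74] [-0.0003  0.0039]
stop_face [4.2511e+02 3.2410e+01 1.7000e-01] [0.1799 0.1836]
stop_pin [328.4  192.38   0.64] [0.0941 0.0041]
index_valley [327.12 195.92   0.78] [ 0.0929 -0.001 ]
block_mid [250.62 150.11   0.65] [-0.0039  0.0574]
t 21.05 tcp [0.5767 0.0742 0.2226] board [0.0041 0.0311] ang 11.57 11.46 F board [0.6928 0.2832] 0.77
```

View pics/w20z.png

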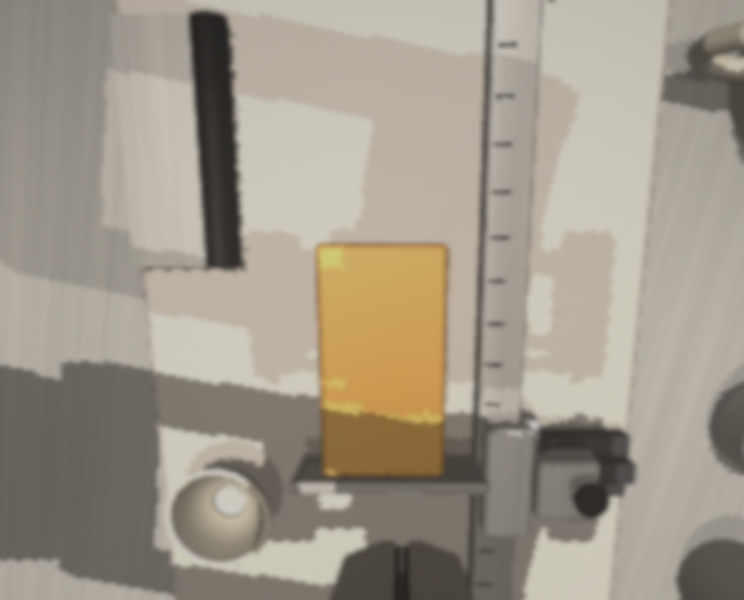

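```bash
python3 - <<'E'
from h import *
import pickle
b=np.load("board.npy")
P={n:pickle.load(open(n+".pkl","rb")) for n in("w12","w20")}
for n,p in P.items():
    g=cv2.cvtColor(p["img"],cv2.COLOR_BGR2GRAY).astype(float)
    # rail/plate rows
    print(n,g[190:212,222:234].mean(1).round().astype(int), g[165:190,325:345].mean(1).round().astype(int))
    cv2.imwrite(f"pics/{n}c.png",cv2.resize(p["img"][160:220,210:360],None,fx=5,fy=5,interpolation=cv2.INTER_CUBIC))
p=P["w20"]
def q(u,v,z):return inv(b,atz(p,u/2.4+90,v/2.4,z))
c=np.array([q(*k,.065) for k in((318,244),(447,244),(443,476),(322,476))]);print(c,c.mean(0),np.arctan2(-(c[0]-c[3])[0],(c[0]-c[3])[1]),np.arctan2(-(c[1]-c[2])[0],(c[1]-c[2])[1]))
print("plate",q(390,481,.073),q(390,491,.073))
a=cv2.imread("pics/w12c.png");d=cv2.imread("pics/w20c.png");cv2.imwrite("pics/cmp.png",cv2.resize(np.vstack([a,d]),None,fx=.95,fy=.95))
E
```

```text
w12 [ 68  68  69  70  72  74  74  74  81 108 141 155 157 160 171 184 191 193
 190 187 180 160] [201 201 201 201 200 198 191 178 162 143 124 103  78  57  52  54  56  56
  56  57  62  66  68  69  71]
w20 [ 99  99  99  99 102 108 111 103  87  79  96 128 149 154 154 162 180 192
 193 190 186 172] [200 200 200 200 200 200 197 188 173 156 138 122 106  85  63  53  52  54
  55  55  56  59  65  68  68]
[[-0.0333  0.1132]
 [ 0.0239  0.1135]
 [ 0.0245  0.0051]
 [-0.0347  0.0048]] [-0.0049   0.05915] -0.012914411139553068 0.005534998826061665
plate [-0.0013  0.0051] [-0.0013  0.    ]
```

View pics/cmp.png

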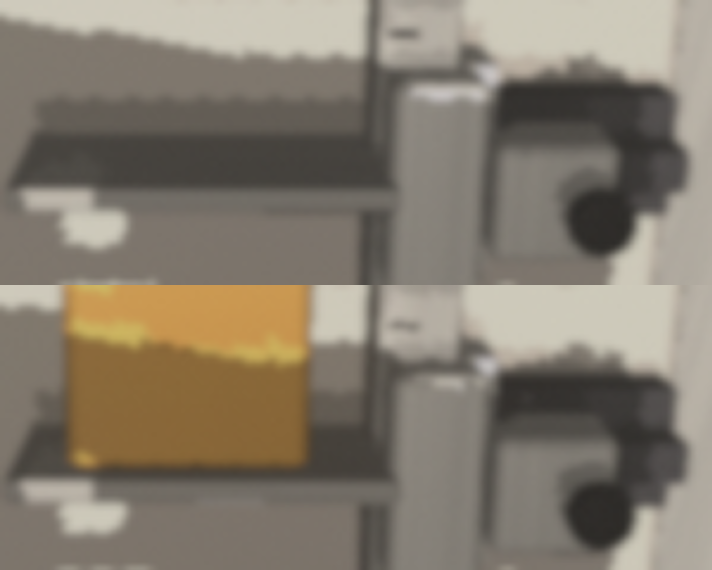

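```bash
python3 - <<'E'
from h import *
print(robot.close_job(), robot.read_state()["t"])
E
```

```text
the job is handed in; nothing more can be done
the job is handed in; nothing more can be done
```

I pushed the stop along its rail until it clicked into the index clip's valley. I then pushed the cheese flat against the stop plate, backed the arm off, and handed the job in at about 21 s. No verdict was reported.

**Stop:** The force rose to about 7 N on the first ridge and fell to 0 as the plate jumped ahead of the fingers. In the last picture the plate's middle is at board y of about +2.5 mm. The valley measures +1.3 to +3.5 mm depending on the feature used, so the stop looks within 3 mm of the middle. The trained network's own pin and valley points differ by about 5 mm. They already differed by about 6.5 mm right after the click, and the network's valley point also disagreed with my direct readings of the ridges, so I trusted the ridges.

**Cheese:** Its end is at 5 mm, the same as the plate face. Its direction is within about 0.01 rad of the rail, and its centre is about 5 mm off the board's middle line (the plate's middle).

**One slip:** While seating the cheese I sent three small steps without checking the force between them. The force reached 8.8 N, and the stop gave way by about 1–2 mm. It came back when I released: comparing pictures from before and after, the stop sits in the same place relative to the clip, to within about half a millimetre.

The last pictures show the ramekin and scraper unmoved. I did not measure the other objects separately.

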